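# Make up two cooking kits

## Task

Make up two cooking kits from the stock on the worktop: stand the larger sweet pepper and the salt shaker on the small round wooden board, and the smaller sweet pepper and the slim spice jar with the red cap on the oblong white dish. Each thing must end upright with its whole foot on its own board or dish, not on top of another thing. Leave the white-capped spice jar and the wooden pot brush where they are, and do not tip anything over.

Things in the scene. Friction and masses are not known exactly. Their poses are not given: they have to be found in the camera images.
- round_kit_board: The small round wooden board, 160 mm across and 14 mm thick, flat on the worktop, fixed there. Origin: centre of its underside; z up; its flat top is at z = 14 mm (edge rounded, flat to a radius of 77 mm).
- oblong_dish: The oblong white porcelain dish, a flat-topped slab 85 x 170 mm and 11 mm high, lying on the worktop, fixed there. Origin: centre of its underside; its x axis runs across it (85 mm), its y axis along it (170 mm), z up; things stand on it at z = 11 mm.
- large_pepper: The larger (dark red) sweet pepper, round, 58 mm across, body 50 mm high with a thin leaning green stem up to 63 mm, loose, 0.08 to 0.17 kg, standing on the worktop. Widest about 25 mm up. Origin: centre of its underside; z up the stem.
- small_pepper: The smaller (green) sweet pepper, round, 44 mm across, body 37 mm high with a thin leaning green stem up to 48 mm, loose, 0.08 to 0.17 kg, standing on the worktop. Widest about 20 mm up. Origin: centre of its underside; z up the stem.
- salt_shaker: The salt shaker: round, white below with a grey domed cap, 44 mm across and 90 mm high (the cap, above 70 mm, is 34 mm across), loose, 0.07 to 0.14 kg, upright. Origin: centre of its underside; z up.
- red_cap_jar: The slim spice jar with the red screw cap: round, 41 mm across and 105 mm high (the cap is its top 20 mm), loose, 0.08 to 0.16 kg, upright. Origin: centre of its underside; z up.
- white_cap_jar: A stouter spice jar, clear and white with a white cap (dark mark on its top): round, 47 mm across and 98 mm high, loose, upright among the stock. It belongs to neither kit and stays where it is. Origin: centre of its underside; z up.
- pot_brush: A small wooden pot brush standing on its bristles, a waisted turned knob 40 mm across and 60 mm high, loose, among the stock. It belongs to neither kit and stays where it is. Origin: centre of its underside; z up.
Things that resemble listed ones, but are neither listed nor needed, are in the scene too. Leave any orange or turquoise look-alike of the salt_shaker alone.

How it is judged:
At the end, for the whole second after the job is handed in: Larger pepper and shaker on the board, centres within 60 mm of its centre; smaller pepper and red-capped jar on the dish, centres within 24 mm of its long middle line and 66 mm of its middle along it; undersides within 6 mm of its top; jar, shaker within 0.15, peppers 0.3 rad of upright; at rest (horizontal distance between each of large_pepper, salt_shaker and round_kit_board below 0.06 m and z of large_pepper in the frame of round_kit_board between 0.008 and 0.02 m and angle between each of large_pepper, small_pepper's own z axis and vertical below 0.3 rad and linear speed of each of large_pepper, salt_shaker, small_pepper, red_cap_jar below 0.02 m/s and angular speed of each of large_pepper, salt_shaker, small_pepper, red_cap_jar below 0.3 rad/s and z of salt_shaker in the frame of round_kit_board between 0.008 and 0.02 m and angle between each of salt_shaker, red_cap_jar's own z axis and vertical below 0.15 rad and x of small_pepper in the frame of oblong_dish between -0.024 and 0.024 m and y of small_pepper in the frame of oblong_dish between -0.066 and 0.066 m and z of small_pepper in the frame of oblong_dish between 0.005 and 0.017 m and x of red_cap_jar in the frame of oblong_dish between -0.024 and 0.024 m and y of red_cap_jar in the frame of oblong_dish between -0.066 and 0.066 m and z of red_cap_jar in the frame of oblong_dish between 0.005 and 0.017 m); the robot touches nothing.
It fails at once if the white-capped jar is moved by more than 15 mm (distance of white_cap_jar from where it was at the start of the episode above 0.015 m).
It fails at once if the pot brush is moved by more than 15 mm (distance of pot_brush from where it was at the start of the episode above 0.015 m).
It fails at once if one of the loose things is tipped over (angle between any of large_pepper, small_pepper, salt_shaker, red_cap_jar, white_cap_jar, pot_brush's own z axis and vertical above 0.8 rad).
It also fails if it takes over 96 s, if anything falls off the work surface, if the arm or the gripper's body presses on something with over 40 N, if the wrist force passes 120 N, or if a joint passes its speed limit or range.

## Robot

A 6-joint arm with a two-finger parallel gripper is mounted at the origin on a cart in front of the work surface, level with it; the furniture and walls round the work are solid. World frame = base frame: x ahead of the robot, y to its left, z up, the work surface at z = 0. Lengths are in m, angles in rad, forces in N, time in s.
With the tool pointing down it reaches from about 0.325 to 0.925 m from the base axis. Payload 3.1 kg.
Tool frame: the origin (TCP) lies at the very end of the fingers, on their centre line; the grasp point (between the pads) lies 19 mm behind it; z points along the fingers, y is the line along which they close (so a half turn about z gives the same grasp; the last joint's range is limited). The gripper opens to 85 mm and grips with 20 to 120 N. Pads are 22 mm wide; open, the fingers measure 114 mm over their backs; the gripper's body (76 mm by 85 mm) begins 54 mm behind the grasp point. The pads swing forward as they close: fully open they stand 13 mm farther back than shut.
Start: joints at [1.153, 0.217, 1.613, -0, 1.311, -0.112], TCP at [0.188, 0.596, 0.231] pointing down, gripper open.
Joint ranges: [-2.75, 2.75], [-0.78, 2.1], [0.31, 2.55], [-1.13, 4.27], [0.13, 2.63], [-2.58, 2.58]. Speed limits (rad/s): [2.79, 2.79, 3.14, 3.14, 3.14, 3.14].

## Interface

Orientations are given as a unit quaternion [x, y, z, w].
In Python, from bench import sensors, snapshot, camera_info, ctrl gives the robot as it stands.
- The arm moves only by the tool move_arm, never from a script. Its argument "motion" is a list of rows, each an object with "delta_pos": the shift along the tool's x, y, z in mm, a list of three; "turn": the turn, a rotation vector about the tool's x, y, z in degrees, a list of three; "claw": the closure, from 0 (fully open) to 1 (shut). In form: [{"delta_pos": [dx, dy, dz], "turn": [rx, ry, rz], "claw": claw}, ...]. A call has 1 to 10 rows; each row is the pose to reach, as a shift and turn from the pose commanded when the call began, along the tool's axes at that moment; what a row does not reach only later rows make up. A row lasts 1/12 s, in which the tool goes at most 41.7 mm and 7.16 degrees, less where a joint would pass 70% of its speed; a pose out of reach is approached as far as the arm can. A call with a gripper value outside its range is refused whole. The fingers move at their own pace and stop on an object; "grip_force" is the grip in N (left out, the last holds). Time passes only in rows, so rows that repeat a pose let the fingers close. It gives the time, the measured TCP pose, the force, the opening and the grip force at its end, in the units of the state.
- sensors.get_obs(): the state, without advancing time (a new reading comes with each control period).
- snapshot(name): name is "scene" or "top" or "wrist"; returns the picture (480x640x3 uint8, red, green, blue); there is no depth.
- camera_info(name): a dict with "fov_y" (degrees; the focal length in pixels is half the picture's height over the tangent of half this angle, whatever the lens; pixels are square), "cx", "cy" (the principal point, pixels), "xyz" and "orientation" of the camera in the world; the wrist camera has in their place "tool_from_camera" (4x4, takes a point from camera to tool coordinates, whose origin is the TCP and whose axes are the flange's). Camera axes: x right, y down, z forward; pixel columns grow to the right and rows downward; lengths in m; the calibration is good to about 2 mm. A picture is of the moment at which its call begins: read the wrist's pose just before it. camera_info takes no time and is no camera call.
- ctrl.job_done(): hands the job in; it is judged then, once.
The state is a dict: "t": time; "q": joint angles; "joint_vel": joint speeds; "tau": joint torques, N m; "tool_pos": TCP position; "orientation": TCP orientation; "contact_force": force on the tool from outside, world axes, zero at the start; "torque": the same for the moment, N m; "finger_gap": finger opening in m; "grip_force": force on a finger pad.
Only numpy, scipy, OpenCV 4.12 (cv2) and the standard library are available. Lean on these libraries where they do the work, as an engineer would, in place of code of your own. Each camera call takes 0.05 s, during which the arm holds its last target. There are 200 camera calls.

## Working session

There is one attempt and no reset: what is moved stays moved. The work goes in short steps, Python scripts to look and compute and a tool call to move; the robot and the scene stay as the last step left them, time stands still between calls to the robot, and variables do not carry over. Pictures are saved under pics/ and viewed, at most 14 in all, crops included, and the job is handed in when it is done.

Besides the shell and the picture viewer there is one more tool, called after "Call:" as name([rows], argument=value, ...), one row to a line, values as JSON. move_arm: Moves the arm, as the interface text tells. Its arguments: {"type":"object","properties":{"motion":{"type":"array","items":{"type":"object","properties":{"delta_pos":{"type":"array","items":{"type":"number"}},"turn":{"type":"array","items":{"type":"number"}},"claw":{"type":"number"}}}},"grip_force":{"type":"number"}},"required":["motion"]}

```bash
mkdir -p pics; ls
python3 - <<'E'
from bench import *
import cv2
for n in ("scene","top"):
    cv2.imwrite(f"pics/{n}0.png",snapshot(n)[:,:,::-1]); print(n,camera_info(n))
print(camera_info("wrist")); o=sensors.get_obs(); print(o)
E
```

```text
pics
scene {'fov_y': 44.189230893673596, 'cx': 322.9211153009921, 'cy': 241.72465498821126, 'xyz': array([-0.27299198, -0.65851027,  0.46286501]), 'orientation': array([ 0.7285443 , -0.42534063,  0.26881833, -0.46480669])}
top {'fov_y': 54.63314091289787, 'cx': 318.2863242815714, 'cy': 246.28590414753887, 'xyz': array([ 0.32846773, -0.22304047,  0.88196213]), 'orientation': array([ 0.70523451, -0.69981672,  0.07922219, -0.08139213])}
{'fov_y': 61.36543638472262, 'cx': 315.96913842116885, 'cy': 239.9577671076426, 'tool_from_camera': array([[ 5.12752587e-04, -9.57960409e-01, -2.86899967e-01,
         7.27071763e-02],
       [ 9.99999845e-01,  5.53700721e-04, -6.15924157e-05,
        -9.81135025e-04],
       [ 2.17859814e-04, -2.86899891e-01,  9.57960545e-01,
        -1.41835789e-01],
       [ 0.00000000e+00,  0.00000000e+00,  0.00000000e+00,
         1.00000000e+00]])}
{'t': 0.1, 'q': array([ 1.15280969e+00,  2.17698471e-01,  1.61478930e+00,  2.74105190e-05,
        1.31134185e+00, -1.12197226e-01]), 'joint_vel': array([ 4.05735512e-04, -3.05838903e-05, -8.17244203e-04, -2.09276202e-06,
        1.72170289e-03,  7.85342125e-04]), 'tau': array([-7.77711175e-04, -3.98071647e+01, -3.04973531e+01, -1.43408060e-04,
        4.14169306e-03, -2.80986728e-05]), 'tool_pos': array([0.18781625, 0.59532447, 0.23007846]), 'orientation': array([ 1.52303100e-01,  9.88333200e-01, -1.07594253e-03, -3.05820169e-04]), 'contact_force': array([ 0.46838101, -0.49073442,  0.69033514]), 'torque': array([-0.01038673, -0.03747102, -0.08575079]), 'grip_force': 0.0, 'finger_gap': 0.0851748315037937}
```

View pics/top0.png

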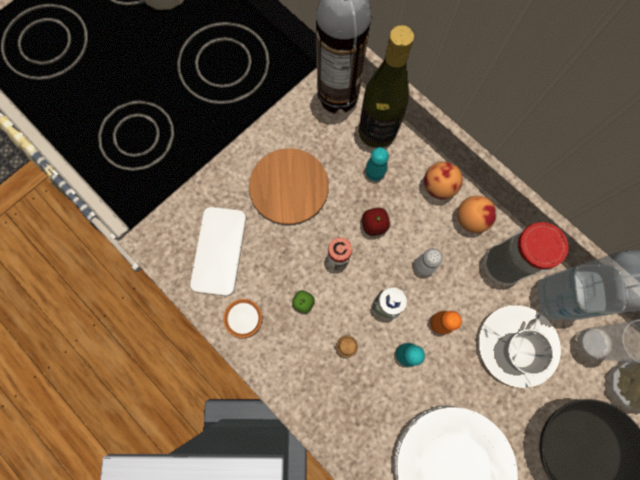

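View pics/scene0.png

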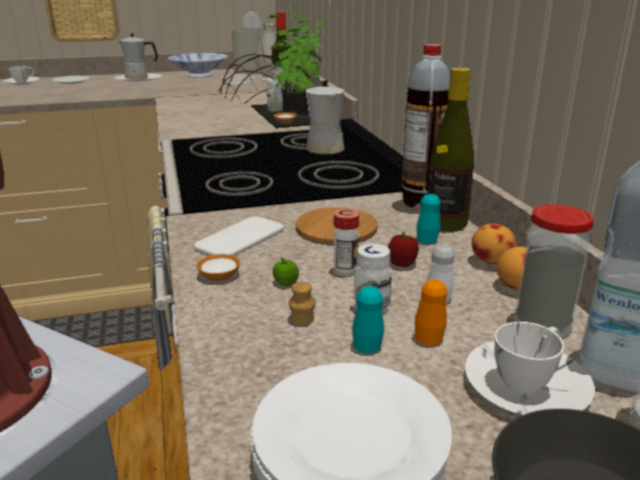

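Top view: board at about (289,186), white dish (218,251), dark red pepper (376,222), red-cap jar cap (340,246), green pepper (303,302), white-cap jar (391,301) and brush (347,346). Of the shaker shapes, the grey-capped white one at (431,258) fits; the others at (378,160), (411,355) and (448,321) are turquoise or orange look-alikes. An enlarged crop will confirm this.

Run:
```python
import cv2
im=cv2.imread("pics/top0.png")[140:365,180:470]
cv2.imwrite("pics/crop.png",cv2.resize(im,None,fx=2.6,fy=2.6,interpolation=cv2.INTER_CUBIC))
```

```text
(no output)
```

View pics/crop.png

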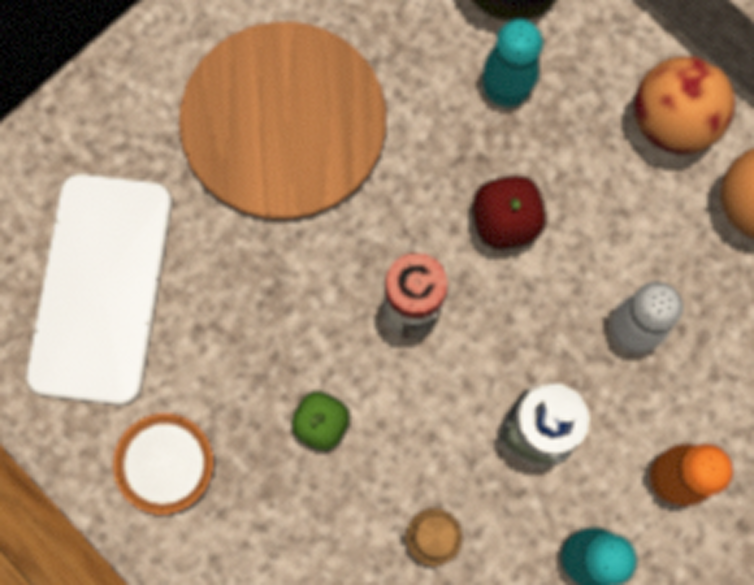

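Crop: red cap at (416,283), shaker dome (658,305), large pepper (509,213), small pepper (321,422), white cap (554,418), brush knob (436,535), board (283,120), dish corners (65,175), (170,185), (135,403), (28,390). The grey-domed shaker is the salt shaker.

```bash
cat > h.py <<'E'
import numpy as np, cv2
from scipy.spatial.transform import Rotation as R
from bench import *
def ray(name,uv,z,pose=None):
    c=camera_info(name); f=240/np.tan(np.radians(c["fov_y"])/2)
    d=np.array([(uv[0]-c["cx"])/f,(uv[1]-c["cy"])/f,1])
    if pose is None: o=np.array(c["xyz"]); M=R.from_quat(c["orientation"]).as_matrix()
    else:
        T=c["tool_from_camera"]; Rt=R.from_quat(pose[1]).as_matrix()
        o=np.array(pose[0])+Rt@T[:3,3]; M=Rt@T[:3,:3]
    w=M@d; return (o+w*(z-o[2])/w[2])
def go(xyz,yaw=None):
    """delta in tool axes (mm) to reach xyz, turn in deg about tool z so closing axis is at yaw"""
    o=sensors.get_obs(); Rt=R.from_quat(o["orientation"]).as_matrix()
    d=Rt.T@(np.array(xyz)-o["tool_pos"])*1000
    y=np.degrees(np.arctan2(Rt[1,1],Rt[0,1]))
    print("delta",d.round(1),"closing yaw now",y.round(1), "q",o["q"].round(2),"t",o["t"])
E
python3 - <<'E'
from h import *
C=lambda u,v:(u/2.6+180,v/2.6+140)
for n,p,z in [("board",(283,120),.014),("d1",(65,175),.011),("d2",(170,185),.011),("d3",(135,403),.011),("d4",(28,390),.011),("Lpep",(509,213),.025),("Spep",(321,422),.020),("salt",(658,305),.082),("red",(416,283),.105),("white",(554,418),.098),("brush",(436,535),.06),("teal",(603,558),.085),("orange",(708,467),.085),("teal2",(521,42),.085)]:
    print(n,ray("top",C(*p),z).round(4))
S={"board":((337,225),.014),"Lpep":((404,250),.025),"Spep":((286,272),.02),"salt":((443,257),.08),"red":((347,216),.105),"white":((374,252),.098)}
for n,(p,z) in S.items(): print("scene",n,ray("scene",p,z).round(4))
go([.5,0,.2])
E
```

```text
board [ 0.6511 -0.1604  0.014 ]
d1 [0.6071 0.0035 0.011 ]
d2 [ 0.5998 -0.0762  0.011 ]
d3 [ 0.435 -0.058  0.011]
d4 [0.4439 0.02   0.011 ]
Lpep [ 0.5757 -0.3293  0.025 ]
Spep [ 0.4214 -0.193   0.02  ]
salt [ 0.4954 -0.4216  0.082 ]
red [ 0.5042 -0.2572  0.105 ]
white [ 0.4167 -0.3467  0.098 ]
brush [ 0.3426 -0.272   0.06  ]
teal [ 0.3286 -0.3776  0.085 ]
orange [ 0.387  -0.4483  0.085 ]
teal2 [ 0.6844 -0.3329  0.085 ]
scene board [ 0.6401 -0.1692  0.014 ]
scene Lpep [ 0.5791 -0.3311  0.025 ]
scene Spep [ 0.4224 -0.1941  0.02  ]
scene salt [ 0.4779 -0.4304  0.08  ]
scene red [ 0.494  -0.2652  0.105 ]
scene white [ 0.4106 -0.3514  0.098 ]
delta [-476.9 -473.7   31. ] closing yaw now 72.5 q [ 1.15  0.22  1.61  0.    1.31 -0.11] t 0.1
```

Run:
```python
from h import *
go([.45,.22,.30]); go([.46,-.28,.30])
```

```text
delta [-363.  -279.1  -69.4] closing yaw now 72.5 q [ 1.15  0.22  1.61  0.    1.31 -0.11] t 0.1
delta [-523.1 -752.9  -68.4] closing yaw now 72.5 q [ 1.15  0.22  1.61  0.    1.31 -0.11] t 0.1
```

Call:
move_arm([
  {"delta_pos":[-330,-250,-70],"turn":[0,0,0],"claw":0},
  {"delta_pos":[-330,-250,-70],"turn":[0,0,0],"claw":0},
  {"delta_pos":[-330,-250,-70],"turn":[0,0,0],"claw":0},
  {"delta_pos":[-330,-250,-70],"turn":[0,0,0],"claw":0},
  {"delta_pos":[-330,-250,-70],"turn":[0,0,0],"claw":0},
  {"delta_pos":[-330,-250,-70],"turn":[0,0,0],"claw":0},
  {"delta_pos":[-330,-250,-70],"turn":[0,0,0],"claw":0},
  {"delta_pos":[-330,-250,-70],"turn":[0,0,0],"claw":0},
  {"delta_pos":[-330,-250,-70],"turn":[0,0,0],"claw":0},
  {"delta_pos":[-330,-250,-70],"turn":[0,0,0],"claw":0},
])

```text
t: 0.93
tool_pos: [0.4261, 0.2589, 0.3007]
orientation: [0.152, 0.988, -0.0, -0.0]
contact_force: [1.0, 1.5, -0.1]
finger_gap: 0.0856
grip_force: 0.0
```

Call:
move_arm([
  {"delta_pos":[-190,-500,0],"turn":[0,0,-6],"claw":0},
  {"delta_pos":[-190,-500,0],"turn":[0,0,-11.5],"claw":0},
  {"delta_pos":[-190,-500,0],"turn":[0,0,-11.5],"claw":0},
  {"delta_pos":[-190,-500,0],"turn":[0,0,-11.5],"claw":0},
  {"delta_pos":[-190,-500,0],"turn":[0,0,-11.5],"claw":0},
  {"delta_pos":[-190,-500,0],"turn":[0,0,-11.5],"claw":0},
  {"delta_pos":[-190,-500,0],"turn":[0,0,-11.5],"claw":0},
  {"delta_pos":[-190,-500,0],"turn":[0,0,-11.5],"claw":0},
  {"delta_pos":[-190,-500,0],"turn":[0,0,-11.5],"claw":0},
  {"delta_pos":[-190,-500,0],"turn":[0,0,-11.5],"claw":0},
])

```text
t: 1.77
tool_pos: [0.4489, -0.156, 0.3004]
orientation: [0.053, 0.999, 0.0, -0.0]
contact_force: [0.9, 0.5, -0.4]
finger_gap: 0.0851
grip_force: 0.0
```

Run:
```python
from h import *
go([.46,-.28,.30])
```

```text
delta [ -24.1 -122.1    0.4] closing yaw now 84.0 q [-0.48 -0.16  1.87  0.    1.43 -1.95] t 1.7667
```

Call:
move_arm([
  {"delta_pos":[-20,-120,0],"claw":0},
  {"delta_pos":[-20,-120,0],"claw":0},
  {"delta_pos":[-20,-120,0],"claw":0},
  {"delta_pos":[-20,-120,0],"claw":0},
  {"delta_pos":[-20,-120,0],"claw":0},
  {"delta_pos":[-20,-120,0],"claw":0},
])

```text
schema error: expected keys delta_pos, turn, claw
```

Run:
```python
from h import *
o=sensors.get_obs(); im=snapshot("wrist"); cv2.imwrite("pics/w1.png",im[:,:,::-1])
np.savez("w1.npz",p=o["tool_pos"],q=o["orientation"]); print(o["tool_pos"],o["q"])
```

```text
[ 0.44888308 -0.15604739  0.30042112] [-4.82531741e-01 -1.62937749e-01  1.87251402e+00  2.05119248e-04
  1.43226499e+00 -1.94794513e+00]
```

View pics/w1.png

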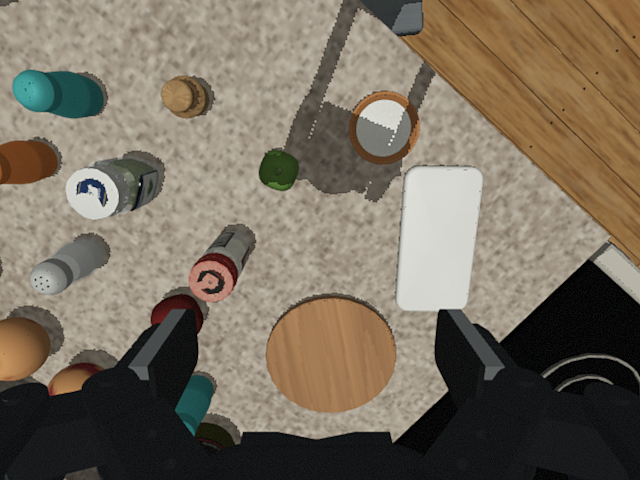

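The wrist view shows the green pepper (279,170), red cap (213,281), board (331,353), dish corners about (406,166), (482,168), (467,310), (398,306), and shaker dome (47,277).

Run:
```python
from h import *
a=np.load("w1.npz"); P=(a["p"],a["q"])
for n,p,z in [("board",(331,353),.014),("d1",(406,166),.011),("d2",(482,168),.011),("d3",(467,310),.011),("d4",(398,306),.011),("Spep",(279,170),.02),("salt",(47,277),.082),("red",(213,281),.105),("white",(95,193),.098),("brush",(179,96),.06)]:
    print(n,ray("wrist",p,z,P).round(4))
go([.422,-.193,.30])
```

```text
board [ 0.6472 -0.1597  0.014 ]
d1 [ 0.4336 -0.0599  0.011 ]
d2 [0.4441 0.0199 0.011 ]
d3 [0.6086 0.0044 0.011 ]
d4 [ 0.5949 -0.0759  0.011 ]
Spep [ 0.4227 -0.1928  0.02  ]
salt [ 0.4934 -0.4203  0.082 ]
red [ 0.5052 -0.2559  0.105 ]
white [ 0.417  -0.3445  0.098 ]
brush [ 0.3441 -0.2688  0.06  ]
delta [ 23.6 -32.2   0.7] closing yaw now 83.6 q [-0.49 -0.16  1.87 -0.01  1.43 -1.95] t 1.8167
```

Call:
move_arm([
  {"delta_pos":[24,-32,0],"turn":[0,0,0],"claw":0},
  {"delta_pos":[24,-32,40],"turn":[0,0,0],"claw":0},
  {"delta_pos":[24,-32,80],"turn":[0,0,0],"claw":0},
  {"delta_pos":[24,-32,120],"turn":[0,0,0],"claw":0},
  {"delta_pos":[24,-32,160],"turn":[0,0,0],"claw":0},
  {"delta_pos":[24,-32,200],"turn":[0,0,0],"claw":0},
  {"delta_pos":[24,-32,200],"turn":[0,0,0],"claw":0},
  {"delta_pos":[24,-32,200],"turn":[0,0,0],"claw":0},
])

```text
t: 2.48
tool_pos: [0.4199, -0.1817, 0.0984]
orientation: [0.052, 0.999, 0.002, -0.003]
contact_force: [-0.1, -0.5, 0.6]
finger_gap: 0.0855
grip_force: 0.0
```

Run:
```python
from h import *
o=sensors.get_obs(); im=snapshot("wrist"); cv2.imwrite("pics/w2.png",im[:,:,::-1])
np.savez("w2.npz",p=o["tool_pos"],q=o["orientation"]); print(o["tool_pos"],o["q"]); go([.422,-.193,.003])
```

```text
[ 0.41987922 -0.18170411  0.09841865] [-5.62020521e-01  2.77458281e-02  2.09749595e+00 -7.77772366e-06
  1.02394646e+00 -2.02788415e+00]
delta [-0.6 -9.8 98.2] closing yaw now 84.0 q [-0.56  0.03  2.09  0.    1.02 -2.03] t 2.5333
```

View pics/w2.png

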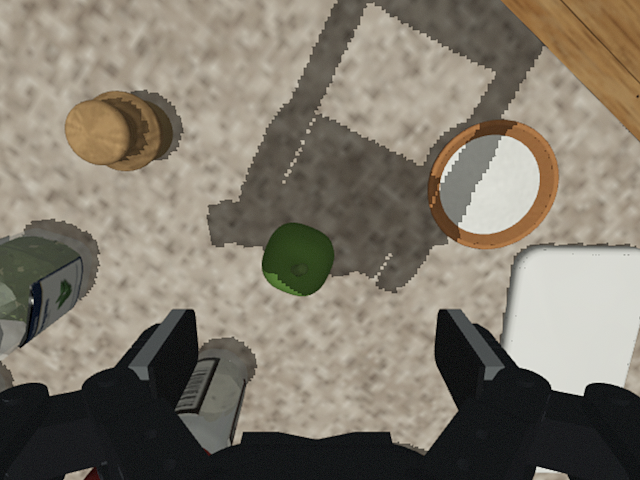

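Pepper silhouette is centred at about (298,259), clear of the fingers.

Run:
```python
from h import *
a=np.load("w2.npz"); P=(a["p"],a["q"])
print(ray("wrist",(298,259),.022,P).round(4)); go([.422,-.193,.003])
```

```text
[ 0.422 -0.193  0.022]
delta [-0.6 -9.8 98.2] closing yaw now 84.0 q [-0.56  0.03  2.09  0.    1.02 -2.03] t 2.5333
```

Call:
move_arm([
  {"delta_pos":[0,-10,20],"turn":[0,0,0],"claw":0},
  {"delta_pos":[-1,-10,50],"turn":[0,0,0],"claw":0},
  {"delta_pos":[-1,-10,75],"turn":[0,0,0],"claw":0},
  {"delta_pos":[-1,-10,90],"turn":[0,0,0],"claw":0},
  {"delta_pos":[-1,-10,98],"turn":[0,0,0],"claw":0},
  {"delta_pos":[-1,-10,98],"turn":[0,0,0],"claw":0},
  {"delta_pos":[-1,-10,98],"turn":[0,0,0],"claw":0},
])

```text
t: 3.12
tool_pos: [0.4245, -0.1948, 0.005]
orientation: [0.052, 0.999, -0.001, 0.002]
contact_force: [0.4, 0.1, -0.9]
finger_gap: 0.0853
grip_force: 0.0
```

Call:
move_arm([
  {"delta_pos":[0,0,0],"turn":[0,0,0],"claw":0.3},
  {"delta_pos":[0,0,0],"turn":[0,0,0],"claw":0.5},
  {"delta_pos":[0,0,0],"turn":[0,0,0],"claw":0.7},
  {"delta_pos":[0,0,0],"turn":[0,0,0],"claw":0.8},
  {"delta_pos":[0,0,0],"turn":[0,0,0],"claw":0.8},
  {"delta_pos":[0,0,0],"turn":[0,0,0],"claw":0.8},
  {"delta_pos":[0,0,0],"turn":[0,0,0],"claw":0.8},
  {"delta_pos":[0,0,0],"turn":[0,0,0],"claw":0.8},
], grip_force=30)

```text
t: 3.78
tool_pos: [0.4232, -0.1938, 0.0039]
orientation: [0.053, 0.999, -0.0, 0.001]
contact_force: [0.3, 1.4, 5.3]
finger_gap: 0.0392
grip_force: 29.5
```

Call:
move_arm([
  {"delta_pos":[0,0,-10],"turn":[0,0,0],"claw":0.8},
  {"delta_pos":[0,0,-40],"turn":[0,0,0],"claw":0.8},
  {"delta_pos":[0,0,-75],"turn":[0,0,0],"claw":0.8},
  {"delta_pos":[0,0,-100],"turn":[0,0,0],"claw":0.8},
  {"delta_pos":[0,0,-100],"turn":[0,0,0],"claw":0.8},
  {"delta_pos":[0,0,-100],"turn":[0,0,0],"claw":0.8},
])

```text
t: 4.28
tool_pos: [0.4236, -0.1944, 0.1049]
orientation: [0.052, 0.999, -0.001, 0.002]
contact_force: [-0.3, -0.6, -1.6]
finger_gap: 0.0389
grip_force: 30.7
```

Run:
```python
from h import *
c=np.array([.521,-.028]); u=np.array([np.cos(np.radians(-6)),np.sin(np.radians(-6))])
print("pep target",c-.038*u,"jar",c+.038*u)
go([*(c-.038*u),.103])
```

```text
pep target [ 0.48320817 -0.02402792] jar [ 0.55879183 -0.03197208]
delta [-41.4 175.7   1.7] closing yaw now 84.0 q [-0.58  0.03  2.08 -0.    1.03 -2.05] t 4.2833
```

Call:
move_arm([
  {"delta_pos":[-8,32,0],"turn":[0,0,0],"claw":0.8},
  {"delta_pos":[-16,68,0],"turn":[0,0,0],"claw":0.8},
  {"delta_pos":[-24,104,0],"turn":[0,0,0],"claw":0.8},
  {"delta_pos":[-33,140,0],"turn":[0,0,0],"claw":0.8},
  {"delta_pos":[-41,168,0],"turn":[0,0,0],"claw":0.8},
  {"delta_pos":[-41,176,10],"turn":[0,0,0],"claw":0.8},
  {"delta_pos":[-41,176,30],"turn":[0,0,0],"claw":0.8},
  {"delta_pos":[-41,176,50],"turn":[0,0,0],"claw":0.8},
  {"delta_pos":[-41,176,50],"turn":[0,0,0],"claw":0.8},
  {"delta_pos":[-41,176,50],"turn":[0,0,0],"claw":0.8},
])

```text
t: 5.12
tool_pos: [0.4781, -0.0225, 0.0499]
orientation: [0.053, 0.999, 0.0, -0.004]
contact_force: [0.7, 0.5, -1.4]
finger_gap: 0.0384
grip_force: 30.8
```

Run:
```python
from h import *
o=sensors.get_obs(); im=snapshot("wrist"); cv2.imwrite("pics/w3.png",im[:,:,::-1])
print(o["tool_pos"]); go([.4832,-.024,.0165])
```

```text
[ 0.47813576 -0.02250589  0.04993678]
delta [-3.5 -0.7 34.9] closing yaw now 84.0 q [-0.19  0.16  2.07 -0.    0.92 -1.66] t 5.1667
```

View pics/w3.png

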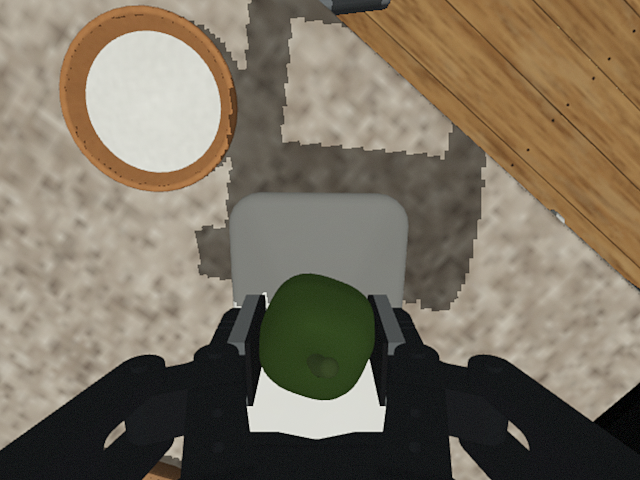

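The pepper is held upright and centred between the pads over the near half of the dish. Lowering now.

Call:
move_arm([
  {"delta_pos":[-3,-1,12],"turn":[0,0,0],"claw":0.8},
  {"delta_pos":[-3,-1,24],"turn":[0,0,0],"claw":0.8},
  {"delta_pos":[-3,-1,31],"turn":[0,0,0],"claw":0.8},
  {"delta_pos":[-3,-1,34],"turn":[0,0,0],"claw":0.8},
  {"delta_pos":[-3,-1,35],"turn":[0,0,0],"claw":0.8},
  {"delta_pos":[-3,-1,35],"turn":[0,0,0],"claw":0.8},
])

```text
t: 5.67
tool_pos: [0.4846, -0.0243, 0.0181]
orientation: [0.053, 0.999, -0.0, 0.0]
contact_force: [-0.5, -0.8, -1.6]
finger_gap: 0.0387
grip_force: 30.8
```

Call:
move_arm([
  {"delta_pos":[0,0,0],"turn":[0,0,0],"claw":0.5},
  {"delta_pos":[0,0,0],"turn":[0,0,0],"claw":0.4},
  {"delta_pos":[0,0,0],"turn":[0,0,0],"claw":0.2},
  {"delta_pos":[0,0,0],"turn":[0,0,0],"claw":0.1},
  {"delta_pos":[0,0,0],"turn":[0,0,0],"claw":0.1},
  {"delta_pos":[0,0,-20],"turn":[0,0,0],"claw":0.1},
  {"delta_pos":[0,0,-60],"turn":[0,0,0],"claw":0.1},
  {"delta_pos":[0,0,-100],"turn":[0,0,0],"claw":0},
  {"delta_pos":[0,0,-140],"turn":[0,0,0],"claw":0},
  {"delta_pos":[0,0,-180],"turn":[0,0,0],"claw":0},
])

```text
t: 6.5
tool_pos: [0.4839, -0.0239, 0.1995]
orientation: [0.052, 0.999, 0.0, -0.0]
contact_force: [0.6, 0.5, -0.6]
finger_gap: 0.0858
grip_force: 0.0
```

Run:
```python
from h import *
go([.505,-.2565,.19]);go([.505,-.2565,.05])
```

```text
delta [ -45.4 -229.1    9.5] closing yaw now 84.0 q [-0.19 -0.06  1.97  0.    1.23 -1.66] t 6.5
delta [ -45.4 -229.1  149.5] closing yaw now 84.0 q [-0.19 -0.06  1.97  0.    1.23 -1.66] t 6.5
```

Call:
move_arm([
  {"delta_pos":[-8,-40,0],"turn":[0,0,0],"claw":0},
  {"delta_pos":[-16,-80,0],"turn":[0,0,0],"claw":0},
  {"delta_pos":[-24,-120,0],"turn":[0,0,0],"claw":0},
  {"delta_pos":[-32,-160,0],"turn":[0,0,0],"claw":0},
  {"delta_pos":[-40,-200,0],"turn":[0,0,0],"claw":0},
  {"delta_pos":[-45,-229,0],"turn":[0,0,0],"claw":0},
  {"delta_pos":[-45,-229,0],"turn":[0,0,0],"claw":0},
  {"delta_pos":[-45,-229,0],"turn":[0,0,0],"claw":0},
  {"delta_pos":[-45,-229,0],"turn":[0,0,0],"claw":0},
])

```text
t: 7.25
tool_pos: [0.5048, -0.2559, 0.1974]
orientation: [0.053, 0.999, 0.001, -0.0]
contact_force: [0.6, 0.6, 0.8]
finger_gap: 0.0854
grip_force: 0.0
```

Run:
```python
from h import *
o=sensors.get_obs(); im=snapshot("wrist"); cv2.imwrite("pics/w4.png",im[:,:,::-1])
np.savez("w4.npz",p=o["tool_pos"],q=o["orientation"]); print(o["tool_pos"]); go([.505,-.2565,.045])
```

```text
[ 0.50475772 -0.25594938  0.1973785 ]
delta [ -0.4  -1.3 152.4] closing yaw now 84.0 q [-0.59  0.12  1.79  0.    1.23 -2.06] t 7.3
```

View pics/w4.png

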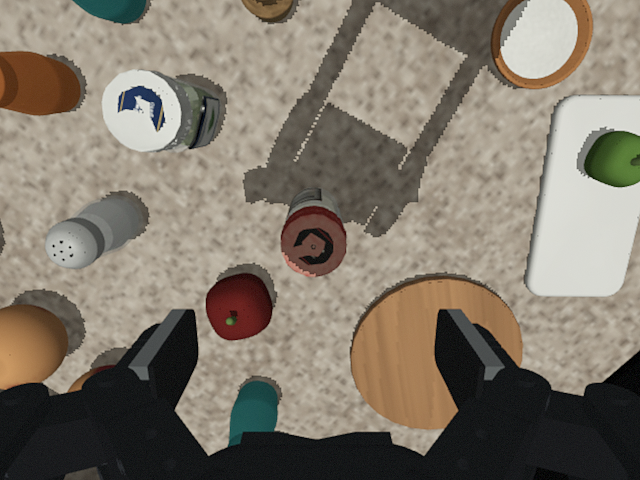

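Wrist view: red cap (313,242), large pepper (239,308), shaker dome (72,246), and the green pepper standing on the dish.

Run:
```python
from h import *
a=np.load("w4.npz"); P=(a["p"],a["q"])
for n,p,z in [("board",(436,352),.014),("Lpep",(239,308),.027),("salt",(72,246),.082),("red",(313,242),.105),("Sp",(617,158),.034)]:
    print(n,ray("wrist",p,z,P).round(4))
go([.505,-.2555,.045])
```

```text
board [ 0.6468 -0.1613  0.014 ]
Lpep [ 0.578  -0.3302  0.027 ]
salt [ 0.4957 -0.4194  0.082 ]
red [ 0.5029 -0.2585  0.105 ]
Sp [ 0.4832 -0.0296  0.034 ]
delta [ -0.3  -0.3 152.4] closing yaw now 84.0 q [-0.59  0.12  1.79  0.    1.23 -2.06] t 7.3
```

Call:
move_arm([
  {"delta_pos":[0,-1,30],"turn":[0,0,0],"claw":0},
  {"delta_pos":[0,-1,65],"turn":[0,0,0],"claw":0},
  {"delta_pos":[0,-1,100],"turn":[0,0,0],"claw":0},
  {"delta_pos":[0,-1,130],"turn":[0,0,0],"claw":0},
  {"delta_pos":[0,-1,148],"turn":[0,0,0],"claw":0},
  {"delta_pos":[0,-1,152],"turn":[0,0,0],"claw":0},
  {"delta_pos":[0,-1,152],"turn":[0,0,0],"claw":0},
  {"delta_pos":[0,-1,152],"turn":[0,0,0],"claw":0},
])

```text
t: 7.97
tool_pos: [0.506, -0.2571, 0.0469]
orientation: [0.052, 0.999, -0.0, 0.001]
contact_force: [0.2, 0.5, 0.5]
finger_gap: 0.0855
grip_force: 0.0
```

Call:
move_arm([
  {"delta_pos":[0,0,0],"turn":[0,0,0],"claw":0.3},
  {"delta_pos":[0,0,0],"turn":[0,0,0],"claw":0.5},
  {"delta_pos":[0,0,0],"turn":[0,0,0],"claw":0.7},
  {"delta_pos":[0,0,0],"turn":[0,0,0],"claw":0.8},
  {"delta_pos":[0,0,0],"turn":[0,0,0],"claw":0.8},
  {"delta_pos":[0,0,0],"turn":[0,0,0],"claw":0.8},
  {"delta_pos":[0,0,0],"turn":[0,0,0],"claw":0.8},
  {"delta_pos":[0,0,0],"turn":[0,0,0],"claw":0.8},
], grip_force=40)

```text
t: 8.63
tool_pos: [0.506, -0.2579, 0.0474]
orientation: [0.053, 0.999, -0.0, 0.001]
contact_force: [-0.9, 1.7, 7.0]
finger_gap: 0.0395
grip_force: 38.2
```

Call:
move_arm([
  {"delta_pos":[0,0,-10],"turn":[0,0,0],"claw":0.8},
  {"delta_pos":[0,0,-35],"turn":[0,0,0],"claw":0.8},
  {"delta_pos":[0,0,-65],"turn":[0,0,0],"claw":0.8},
  {"delta_pos":[0,0,-90],"turn":[0,0,0],"claw":0.8},
  {"delta_pos":[0,0,-100],"turn":[0,0,0],"claw":0.8},
  {"delta_pos":[0,0,-100],"turn":[0,0,0],"claw":0.8},
])

```text
t: 9.13
tool_pos: [0.5072, -0.2591, 0.1496]
orientation: [0.053, 0.999, -0.002, 0.003]
contact_force: [-0.1, -0.9, -0.8]
finger_gap: 0.0399
grip_force: 38.5
```

Run:
```python
from h import *
go([.5588,-.032,.145])
```

```text
delta [-27.5 231.3   3.9] closing yaw now 84.0 q [-0.6   0.18  1.82 -0.    1.14 -2.06] t 9.1333
```

Call:
move_arm([
  {"delta_pos":[-4,30,0],"turn":[0,0,0],"claw":0.8},
  {"delta_pos":[-8,65,0],"turn":[0,0,0],"claw":0.8},
  {"delta_pos":[-12,100,0],"turn":[0,0,0],"claw":0.8},
  {"delta_pos":[-17,140,0],"turn":[0,0,0],"claw":0.8},
  {"delta_pos":[-21,180,0],"turn":[0,0,0],"claw":0.8},
  {"delta_pos":[-25,215,0],"turn":[0,0,0],"claw":0.8},
  {"delta_pos":[-28,231,0],"turn":[0,0,0],"claw":0.8},
  {"delta_pos":[-28,231,20],"turn":[0,0,0],"claw":0.8},
  {"delta_pos":[-28,231,40],"turn":[0,0,0],"claw":0.8},
  {"delta_pos":[-28,231,60],"turn":[0,0,0],"claw":0.8},
])

```text
t: 9.97
tool_pos: [0.5558, -0.0297, 0.0833]
orientation: [0.052, 0.999, 0.0, -0.001]
contact_force: [0.1, -0.4, -1.2]
finger_gap: 0.0396
grip_force: 38.6
```

Call:
move_arm([
  {"delta_pos":[0,0,0],"turn":[0,0,0],"claw":0.8},
  {"delta_pos":[0,0,0],"turn":[0,0,0],"claw":0.8},
  {"delta_pos":[0,0,0],"turn":[0,0,0],"claw":0.8},
])

```text
t: 10.22
tool_pos: [0.5568, -0.0308, 0.0854]
orientation: [0.053, 0.999, 0.0, -0.0]
contact_force: [-0.2, 0.0, -0.9]
finger_gap: 0.0397
grip_force: 38.6
```

Run:
```python
from h import *
go([.5588,-.032,.0585])
```

```text
delta [-2.1 -1.  26.9] closing yaw now 84.0 q [-0.18  0.25  1.88 -0.    1.02 -1.65] t 10.2167
```

Call:
move_arm([
  {"delta_pos":[-2,-1,10],"turn":[0,0,0],"claw":0.8},
  {"delta_pos":[-2,-1,19],"turn":[0,0,0],"claw":0.8},
  {"delta_pos":[-2,-1,24],"turn":[0,0,0],"claw":0.8},
  {"delta_pos":[-2,-1,26],"turn":[0,0,0],"claw":0.8},
  {"delta_pos":[-2,-1,27],"turn":[0,0,0],"claw":0.8},
  {"delta_pos":[-2,-1,27],"turn":[0,0,0],"claw":0.8},
])

```text
t: 10.72
tool_pos: [0.5589, -0.032, 0.0587]
orientation: [0.053, 0.999, 0.0, -0.0]
contact_force: [-0.2, -0.4, -1.1]
finger_gap: 0.04
grip_force: 38.8
```

Call:
move_arm([
  {"delta_pos":[0,0,0],"turn":[0,0,0],"claw":0.5},
  {"delta_pos":[0,0,0],"turn":[0,0,0],"claw":0.4},
  {"delta_pos":[0,0,0],"turn":[0,0,0],"claw":0.2},
  {"delta_pos":[0,0,0],"turn":[0,0,0],"claw":0.1},
  {"delta_pos":[0,0,0],"turn":[0,0,0],"claw":0.1},
  {"delta_pos":[0,0,-20],"turn":[0,0,0],"claw":0.1},
  {"delta_pos":[0,0,-55],"turn":[0,0,0],"claw":0.1},
  {"delta_pos":[0,0,-90],"turn":[0,0,0],"claw":0},
  {"delta_pos":[0,0,-125],"turn":[0,0,0],"claw":0},
  {"delta_pos":[0,0,-140],"turn":[0,0,0],"claw":0},
])

```text
t: 11.55
tool_pos: [0.5619, -0.0324, 0.2047]
orientation: [0.052, 0.999, -0.001, 0.004]
contact_force: [0.8, -1.0, 0.5]
finger_gap: 0.0853
grip_force: 0.0
```

Run:
```python
from h import *
go([.578,-.330,.19])
```

```text
delta [ -47.  -294.2   15.3] closing yaw now 84.0 q [-0.18  0.1   1.79  0.    1.23 -1.65] t 11.55
```

Call:
move_arm([
  {"delta_pos":[-6,-40,0],"turn":[0,0,0],"claw":0},
  {"delta_pos":[-12,-80,0],"turn":[0,0,0],"claw":0},
  {"delta_pos":[-19,-120,0],"turn":[0,0,0],"claw":0},
  {"delta_pos":[-25,-160,0],"turn":[0,0,0],"claw":0},
  {"delta_pos":[-32,-200,0],"turn":[0,0,0],"claw":0},
  {"delta_pos":[-38,-240,0],"turn":[0,0,0],"claw":0},
  {"delta_pos":[-45,-280,0],"turn":[0,0,0],"claw":0},
  {"delta_pos":[-47,-294,0],"turn":[0,0,0],"claw":0},
  {"delta_pos":[-47,-294,10],"turn":[0,0,0],"claw":0},
  {"delta_pos":[-47,-294,35],"turn":[0,0,0],"claw":0},
])

```text
t: 12.38
tool_pos: [0.5774, -0.3316, 0.1677]
orientation: [0.054, 0.999, -0.002, 0.004]
contact_force: [1.1, -0.0, -0.0]
finger_gap: 0.0855
grip_force: 0.0
```

Call:
move_arm([
  {"delta_pos":[0,0,30],"turn":[0,0,0],"claw":0},
  {"delta_pos":[0,0,60],"turn":[0,0,0],"claw":0},
  {"delta_pos":[0,0,60],"turn":[0,0,0],"claw":0},
  {"delta_pos":[0,0,60],"turn":[0,0,0],"claw":0},
])

```text
t: 12.72
tool_pos: [0.5729, -0.3262, 0.1007]
orientation: [0.052, 0.999, 0.002, -0.003]
contact_force: [0.0, 0.5, 0.1]
finger_gap: 0.0851
grip_force: 0.0
```

Run:
```python
from h import *
o=sensors.get_obs(); im=snapshot("wrist"); cv2.imwrite("pics/w5.png",im[:,:,::-1])
np.savez("w5.npz",p=o["tool_pos"],q=o["orientation"]); print(o["tool_pos"]); go([.578,-.330,.003])
```

```text
[ 0.57291365 -0.3261533   0.10069031]
delta [ -3.6  -2.1 100.5] closing yaw now 84.0 q [-0.62  0.42  1.61  0.    1.11 -2.09] t 12.7667
```

View pics/w5.png

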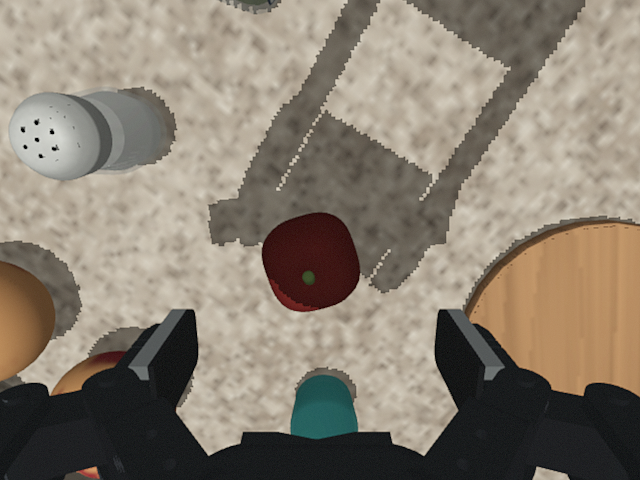

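Large pepper centred at (311,261).

Run:
```python
from h import *
a=np.load("w5.npz"); P=(a["p"],a["q"])
r=ray("wrist",(311,261),.028,P); print(r.round(4)); print("salt",ray("wrist",(52,138),.082,P).round(4)); go([r[0],r[1],.003])
```

```text
[ 0.5758 -0.33    0.028 ]
salt [ 0.4967 -0.4214  0.082 ]
delta [ -1.4  -2.3 100.5] closing yaw now 84.0 q [-0.62  0.42  1.61  0.    1.11 -2.09] t 12.7667
```

Call:
move_arm([
  {"delta_pos":[-2,-2,25],"turn":[0,0,0],"claw":0},
  {"delta_pos":[-2,-2,50],"turn":[0,0,0],"claw":0},
  {"delta_pos":[-2,-2,75],"turn":[0,0,0],"claw":0},
  {"delta_pos":[-2,-2,92],"turn":[0,0,0],"claw":0},
  {"delta_pos":[-2,-2,99],"turn":[0,0,0],"claw":0},
  {"delta_pos":[-2,-2,99],"turn":[0,0,0],"claw":0},
  {"delta_pos":[-2,-2,99],"turn":[0,0,0],"claw":0},
])

```text
t: 13.35
tool_pos: [0.5783, -0.3321, 0.007]
orientation: [0.052, 0.999, -0.001, 0.001]
contact_force: [0.4, -0.1, -0.1]
finger_gap: 0.0848
grip_force: 0.0
```

Call:
move_arm([
  {"delta_pos":[0,0,0],"turn":[0,0,0],"claw":0.2},
  {"delta_pos":[0,0,0],"turn":[0,0,0],"claw":0.4},
  {"delta_pos":[0,0,0],"turn":[0,0,0],"claw":0.6},
  {"delta_pos":[0,0,0],"turn":[0,0,0],"claw":0.7},
  {"delta_pos":[0,0,0],"turn":[0,0,0],"claw":0.7},
  {"delta_pos":[0,0,0],"turn":[0,0,0],"claw":0.7},
  {"delta_pos":[0,0,0],"turn":[0,0,0],"claw":0.7},
], grip_force=30)

```text
t: 13.93
tool_pos: [0.5782, -0.3321, 0.0073]
orientation: [0.053, 0.999, -0.001, 0.001]
contact_force: [-0.9, 2.1, 6.0]
finger_gap: 0.0527
grip_force: 30.5
```

Call:
move_arm([
  {"delta_pos":[0,0,-10],"turn":[0,0,0],"claw":0.7},
  {"delta_pos":[0,0,-40],"turn":[0,0,0],"claw":0.7},
  {"delta_pos":[0,0,-75],"turn":[0,0,0],"claw":0.7},
  {"delta_pos":[0,0,-100],"turn":[0,0,0],"claw":0.7},
  {"delta_pos":[0,0,-100],"turn":[0,0,0],"claw":0.7},
  {"delta_pos":[0,0,-100],"turn":[0,0,0],"claw":0.7},
])

```text
t: 14.43
tool_pos: [0.5781, -0.3326, 0.1078]
orientation: [0.053, 0.999, -0.002, 0.002]
contact_force: [-0.3, -0.7, -2.3]
finger_gap: 0.0528
grip_force: 31.6
```

Run:
```python
from h import *
c=np.array([.648,-.160]); u=np.array([np.cos(np.radians(-6)),np.sin(np.radians(-6))])
print(c+.035*u,c-.037*u); go([*(c+.035*u),.105])
```

```text
[ 0.68280827 -0.1636585 ] [ 0.61120269 -0.15613245]
delta [-86.4 179.    2.7] closing yaw now 84.0 q [-0.63  0.42  1.6  -0.    1.12 -2.09] t 14.4333
```

Call:
move_arm([
  {"delta_pos":[-15,30,0],"turn":[0,0,0],"claw":0.7},
  {"delta_pos":[-30,63,0],"turn":[0,0,0],"claw":0.7},
  {"delta_pos":[-46,96,0],"turn":[0,0,0],"claw":0.7},
  {"delta_pos":[-62,130,0],"turn":[0,0,0],"claw":0.7},
  {"delta_pos":[-78,162,0],"turn":[0,0,0],"claw":0.7},
  {"delta_pos":[-86,179,0],"turn":[0,0,0],"claw":0.7},
  {"delta_pos":[-86,179,20],"turn":[0,0,0],"claw":0.7},
  {"delta_pos":[-86,179,50],"turn":[0,0,0],"claw":0.7},
  {"delta_pos":[-86,179,50],"turn":[0,0,0],"claw":0.7},
  {"delta_pos":[-86,179,50],"turn":[0,0,0],"claw":0.7},
])

```text
t: 15.27
tool_pos: [0.6764, -0.1608, 0.0492]
orientation: [0.052, 0.999, 0.002, -0.005]
contact_force: [-0.2, 0.1, -0.8]
finger_gap: 0.053
grip_force: 31.8
```

Run:
```python
from h import *
snapshot("wrist")
go([.683,-.1637,.022])
```

```text
delta [-4.7 -1.4 30. ] closing yaw now 84.0 q [-0.33  0.55  1.53 -0.    1.07 -1.8 ] t 15.3167
```

Call:
move_arm([
  {"delta_pos":[-3,-1,10],"turn":[0,0,0],"claw":0.7},
  {"delta_pos":[-4,-1,20],"turn":[0,0,0],"claw":0.7},
  {"delta_pos":[-4,-1,26],"turn":[0,0,0],"claw":0.7},
  {"delta_pos":[-4,-1,29],"turn":[0,0,0],"claw":0.7},
  {"delta_pos":[-4,-1,30],"turn":[0,0,0],"claw":0.7},
  {"delta_pos":[-4,-1,30],"turn":[0,0,0],"claw":0.7},
  {"delta_pos":[-4,-1,30],"turn":[0,0,0],"claw":0.7},
])

```text
t: 15.9
tool_pos: [0.685, -0.164, 0.0251]
orientation: [0.053, 0.999, -0.0, 0.0]
contact_force: [0.6, 0.5, -0.6]
finger_gap: 0.0528
grip_force: 31.8
```

Call:
move_arm([
  {"delta_pos":[0,0,0],"turn":[0,0,0],"claw":0.4},
  {"delta_pos":[0,0,0],"turn":[0,0,0],"claw":0.3},
  {"delta_pos":[0,0,0],"turn":[0,0,0],"claw":0.1},
  {"delta_pos":[0,0,0],"turn":[0,0,0],"claw":0},
  {"delta_pos":[0,0,0],"turn":[0,0,0],"claw":0},
  {"delta_pos":[0,0,-20],"turn":[0,0,0],"claw":0},
  {"delta_pos":[0,0,-55],"turn":[0,0,0],"claw":0},
  {"delta_pos":[0,0,-90],"turn":[0,0,0],"claw":0},
  {"delta_pos":[0,0,-125],"turn":[0,0,0],"claw":0},
  {"delta_pos":[0,0,-165],"turn":[0,0,0],"claw":0},
])

```text
t: 16.73
tool_pos: [0.6839, -0.1635, 0.1902]
orientation: [0.053, 0.999, 0.0, -0.001]
contact_force: [0.3, 0.5, -0.7]
finger_gap: 0.0855
grip_force: 0.0
```

Run:
```python
from h import *
go([.496,-.421,.19])
```

```text
delta [ 159.9 -275.8    0.4] closing yaw now 84.0 q [-0.33  0.41  1.44  0.    1.29 -1.8 ] t 16.7333
```

Call:
move_arm([
  {"delta_pos":[20,-34,0],"turn":[0,0,0],"claw":0},
  {"delta_pos":[40,-69,0],"turn":[0,0,0],"claw":0},
  {"delta_pos":[60,-104,0],"turn":[0,0,0],"claw":0},
  {"delta_pos":[80,-138,0],"turn":[0,0,0],"claw":0},
  {"delta_pos":[100,-172,0],"turn":[0,0,0],"claw":0},
  {"delta_pos":[120,-207,0],"turn":[0,0,0],"claw":0},
  {"delta_pos":[140,-242,0],"turn":[0,0,0],"claw":0},
  {"delta_pos":[160,-276,0],"turn":[0,0,0],"claw":0},
  {"delta_pos":[160,-276,0],"turn":[0,0,0],"claw":0},
  {"delta_pos":[160,-276,0],"turn":[0,0,0],"claw":0},
])

```text
t: 17.57
tool_pos: [0.4953, -0.4235, 0.1901]
orientation: [0.055, 0.999, -0.0, 0.0]
contact_force: [0.7, 0.9, -0.8]
finger_gap: 0.085
grip_force: 0.0
```

Run:
```python
from h import *
o=sensors.get_obs(); im=snapshot("wrist"); cv2.imwrite("pics/w6.png",im[:,:,::-1])
np.savez("w6.npz",p=o["tool_pos"],q=o["orientation"]); print(o["tool_pos"]); go([.496,-.421,.033])
```

```text
[ 0.49534618 -0.42354095  0.19007322]
delta [  0.6   1.  157. ] closing yaw now 83.9 q [-0.81  0.31  1.58  0.    1.25 -2.28] t 17.6167
```

View pics/w6.png

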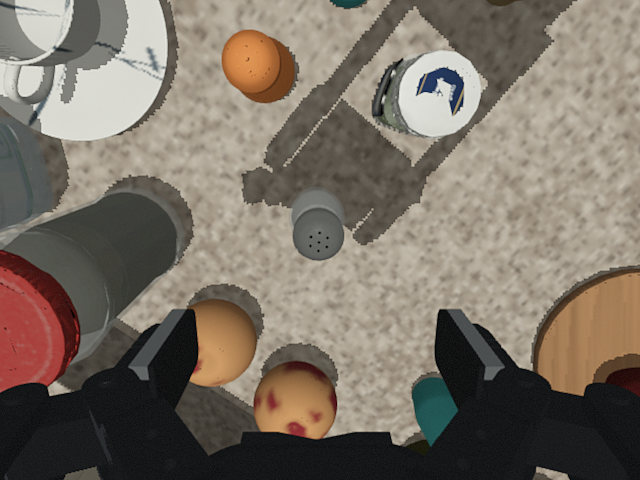

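Shaker dome at (318,236). A peach at (222,343) and a big jar with its base at about (130,235) lie to the left, so their clearances need checking.

Run:
```python
from h import *
a=np.load("w6.npz"); P=(a["p"],a["q"])
r=ray("wrist",(318,236),.082,P); print(r.round(4))
for n,p,z in [("peach",(222,343),.03),("jarbase",(135,240),.0),("jarbase right edge",(190,225),0),("jartop rim right",(78,330),.17),("peach left edge",(257,340),.03)]: print(n,ray("wrist",p,z,P).round(3))
go([r[0],r[1],.033])
```

```text
[ 0.4947 -0.4232  0.082 ]
peach [ 0.594 -0.515  0.03 ]
jarbase [ 0.505 -0.582  0.   ]
jarbase right edge [ 0.497 -0.532  0.   ]
jartop rim right [ 0.501 -0.532  0.17 ]
peach left edge [ 0.595 -0.485  0.03 ]
delta [  1.7  -1.4 157. ] closing yaw now 83.9 q [-0.81  0.31  1.58  0.    1.25 -2.28] t 17.6167
```

Call:
move_arm([
  {"delta_pos":[1,0,30],"turn":[0,0,0],"claw":0},
  {"delta_pos":[1,0,65],"turn":[0,0,0],"claw":0},
  {"delta_pos":[1,0,100],"turn":[0,0,0],"claw":0},
  {"delta_pos":[1,0,135],"turn":[0,0,0],"claw":0},
  {"delta_pos":[1,0,157],"turn":[0,0,0],"claw":0},
  {"delta_pos":[1,0,163],"turn":[0,0,0],"claw":0},
  {"delta_pos":[1,0,163],"turn":[0,0,0],"claw":0},
  {"delta_pos":[1,0,163],"turn":[0,0,0],"claw":0},
])

```text
t: 18.28
tool_pos: [0.4972, -0.4211, 0.0278]
orientation: [0.052, 0.999, -0.0, 0.001]
contact_force: [0.1, -0.6, 0.3]
finger_gap: 0.0852
grip_force: 0.0
```

Call:
move_arm([
  {"delta_pos":[0,0,0],"turn":[0,0,0],"claw":0.3},
  {"delta_pos":[0,0,0],"turn":[0,0,0],"claw":0.5},
  {"delta_pos":[0,0,0],"turn":[0,0,0],"claw":0.7},
  {"delta_pos":[0,0,0],"turn":[0,0,0],"claw":0.8},
  {"delta_pos":[0,0,0],"turn":[0,0,0],"claw":0.8},
  {"delta_pos":[0,0,0],"turn":[0,0,0],"claw":0.8},
  {"delta_pos":[0,0,0],"turn":[0,0,0],"claw":0.8},
], grip_force=40)

```text
t: 18.87
tool_pos: [0.4968, -0.4225, 0.0291]
orientation: [0.053, 0.999, -0.001, 0.001]
contact_force: [-0.3, 1.6, 6.0]
finger_gap: 0.0395
grip_force: 39.7
```

Call:
move_arm([
  {"delta_pos":[0,0,-10],"turn":[0,0,0],"claw":0.8},
  {"delta_pos":[0,0,-40],"turn":[0,0,0],"claw":0.8},
  {"delta_pos":[0,0,-75],"turn":[0,0,0],"claw":0.8},
  {"delta_pos":[0,0,-110],"turn":[0,0,0],"claw":0.8},
  {"delta_pos":[0,0,-130],"turn":[0,0,0],"claw":0.8},
  {"delta_pos":[0,0,-130],"turn":[0,0,0],"claw":0.8},
  {"delta_pos":[0,0,-130],"turn":[0,0,0],"claw":0.8},
])

```text
t: 19.45
tool_pos: [0.4966, -0.4225, 0.1593]
orientation: [0.053, 0.999, -0.002, 0.002]
contact_force: [0.4, 0.6, -1.7]
finger_gap: 0.0392
grip_force: 40.2
```

Run:
```python
from h import *
go([.611,-.156,.155])
```

```text
delta [-85.8 277.    3.8] closing yaw now 84.0 q [-0.81  0.34  1.61 -0.    1.19 -2.28] t 19.45
```

Call:
move_arm([
  {"delta_pos":[-10,32,0],"turn":[0,0,0],"claw":0.8},
  {"delta_pos":[-21,68,0],"turn":[0,0,0],"claw":0.8},
  {"delta_pos":[-32,104,0],"turn":[0,0,0],"claw":0.8},
  {"delta_pos":[-44,140,0],"turn":[0,0,0],"claw":0.8},
  {"delta_pos":[-55,177,0],"turn":[0,0,0],"claw":0.8},
  {"delta_pos":[-66,214,0],"turn":[0,0,0],"claw":0.8},
  {"delta_pos":[-78,250,0],"turn":[0,0,0],"claw":0.8},
  {"delta_pos":[-86,277,0],"turn":[0,0,0],"claw":0.8},
  {"delta_pos":[-86,277,0],"turn":[0,0,0],"claw":0.8},
  {"delta_pos":[-86,277,0],"turn":[0,0,0],"claw":0.8},
])

```text
t: 20.28
tool_pos: [0.609, -0.1528, 0.1539]
orientation: [0.051, 0.999, 0.001, -0.002]
contact_force: [-1.1, -0.0, -0.5]
finger_gap: 0.0394
grip_force: 40.3
```

Run:
```python
from h import *
im=snapshot("top"); cv2.imwrite("pics/t7.png",cv2.resize(im[140:340,180:380,::-1],None,fx=2.8,fy=2.8))
go([.611,-.156,.044])
```

```text
delta [ -2.8  -1.7 110.3] closing yaw now 84.1 q [-0.36  0.3   1.66 -0.    1.18 -1.83] t 20.3333
```

View pics/t7.png

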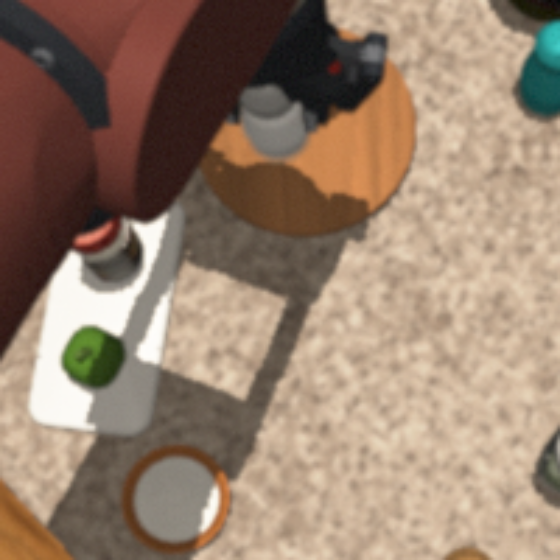

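The dish holds the upright jar (110,250) and green pepper (93,356). The shaker is over the near part of the board, so I'll lower it.

Call:
move_arm([
  {"delta_pos":[-3,-2,25],"turn":[0,0,0],"claw":0.8},
  {"delta_pos":[-3,-2,50],"turn":[0,0,0],"claw":0.8},
  {"delta_pos":[-3,-2,75],"turn":[0,0,0],"claw":0.8},
  {"delta_pos":[-3,-2,92],"turn":[0,0,0],"claw":0.8},
  {"delta_pos":[-3,-2,102],"turn":[0,0,0],"claw":0.8},
  {"delta_pos":[-3,-2,107],"turn":[0,0,0],"claw":0.8},
  {"delta_pos":[-3,-2,110],"turn":[0,0,0],"claw":0.8},
  {"delta_pos":[-3,-2,110],"turn":[0,0,0],"claw":0.8},
  {"delta_pos":[-3,-2,110],"turn":[0,0,0],"claw":0.8},
])

```text
t: 21.08
tool_pos: [0.614, -0.158, 0.048]
orientation: [0.053, 0.999, -0.0, 0.001]
contact_force: [-0.2, -0.4, -0.6]
finger_gap: 0.0391
grip_force: 40.3
```

Call:
move_arm([
  {"delta_pos":[0,0,0],"turn":[0,0,0],"claw":0.5},
  {"delta_pos":[0,0,0],"turn":[0,0,0],"claw":0.4},
  {"delta_pos":[0,0,0],"turn":[0,0,0],"claw":0.2},
  {"delta_pos":[0,0,0],"turn":[0,0,0],"claw":0},
  {"delta_pos":[0,0,0],"turn":[0,0,0],"claw":0},
  {"delta_pos":[0,0,-20],"turn":[0,0,0],"claw":0},
  {"delta_pos":[0,0,-55],"turn":[0,0,0],"claw":0},
  {"delta_pos":[0,0,-90],"turn":[0,0,0],"claw":0},
  {"delta_pos":[0,0,-125],"turn":[0,0,0],"claw":0},
  {"delta_pos":[0,0,-165],"turn":[0,0,0],"claw":0},
])

```text
t: 21.92
tool_pos: [0.6121, -0.1568, 0.2121]
orientation: [0.052, 0.999, 0.0, -0.001]
contact_force: [0.5, -0.7, -0.8]
finger_gap: 0.0853
grip_force: 0.0
```

Call:
move_arm([
  {"delta_pos":[40,0,-20],"turn":[0,0,0],"claw":0},
  {"delta_pos":[80,0,-40],"turn":[0,0,0],"claw":0},
  {"delta_pos":[120,0,-60],"turn":[0,0,0],"claw":0},
  {"delta_pos":[150,0,-80],"turn":[0,0,0],"claw":0},
  {"delta_pos":[150,0,-80],"turn":[0,0,0],"claw":0},
  {"delta_pos":[150,0,-80],"turn":[0,0,0],"claw":0},
  {"delta_pos":[150,0,-80],"turn":[0,0,0],"claw":0},
  {"delta_pos":[150,0,-80],"turn":[0,0,0],"claw":0},
])

```text
t: 22.58
tool_pos: [0.4643, -0.1415, 0.2906]
orientation: [0.052, 0.999, 0.0, -0.001]
contact_force: [-0.4, 0.0, -0.4]
finger_gap: 0.0855
grip_force: 0.0
```

Run:
```python
from h import *
o=sensors.get_obs(); im=snapshot("wrist"); cv2.imwrite("pics/w8.png",im[:,:,::-1])
np.savez("w8.npz",p=o["tool_pos"],q=o["orientation"]); print(o["tool_pos"])
```

```text
[ 0.46433849 -0.14151955  0.29063648]
```

View pics/w8.png

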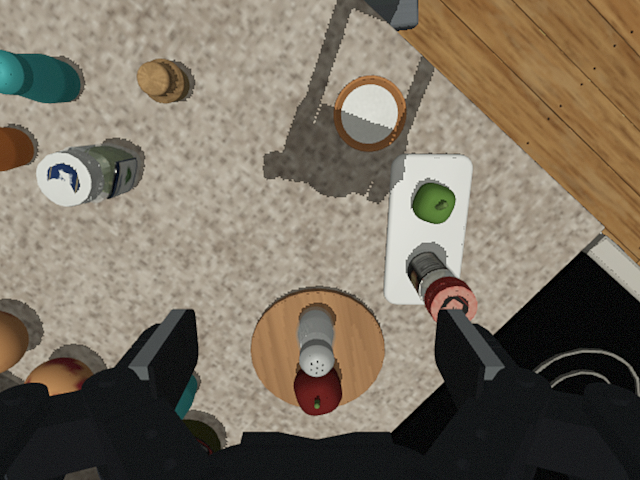

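All four stand in place: pepper (318,391), shaker dome (318,358), red cap (452,299), green pepper (434,203). Next a check of the numbers.

Run:
```python
from h import *
a=np.load("w8.npz"); P=(a["p"],a["q"])
b=ray("wrist",(318,349),.014,P)[:2]; c=np.array([.521,-.028]); t=np.radians(-6); u=np.array([np.cos(t),np.sin(t)]); v=np.array([-u[1],u[0]])
print("board",b)
for n,p,z in [("Lpep",(318,391),.042),("salt",(318,358),.096),("red",(452,299),.116),("Sp",(434,203),.031)]:
    r=ray("wrist",p,z,P)[:2]; print(n,r.round(4),"from board",np.linalg.norm(r-b).round(4),"dish along/across",((r-c)@u).round(4),((r-c)@v).round(4))
```

```text
board [ 0.64912573 -0.15941177]
Lpep [ 0.6857 -0.1633] from board 0.0367 dish along/across 0.1779 -0.1174
salt [ 0.6084 -0.1556] from board 0.0409 dish along/across 0.1003 -0.1178
red [ 0.5502 -0.0347] from board 0.1592 dish along/across 0.0297 -0.0036
Sp [ 0.4847 -0.0249] from board 0.2124 dish along/across -0.0364 -0.0007
```

All within limits: under 41 mm from the board's centre, under 4 mm off the dish's middle line, and the gripper is clear.

```bash
python3 -c "
from bench import ctrl; print(ctrl.job_done())"
```

```text
the job is handed in; nothing more can be done
None
```

Both kits are made up and handed in: the larger pepper and salt shaker stand on the round board, the smaller pepper and red-capped jar on the dish, all within limits in the last camera check; the white-capped jar and pot brush were not touched, and no verdict was returned.

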